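# Hook a bag hanger into a slotted stall post and lock it

## Task

Take the loose red bag hanger out of its wooden cradle and hook its two tabs into the two slots of the bare blue post, flat against the rail, then push it down until the yellow spring catch snaps out over its top edge and holds it. Feel for the slots and work gently, without forcing the hanger against the post, leave the other things on the stall where they are, and let go at the end.

Things in the scene. Friction and masses are not known exactly. Their poses are not given: they have to be found in the camera images.
- hanger_grip (a point): Middle of the black grip sleeve, 40 (x) x 18 (y) x 28 mm (z), on the loose red hanger (0.2-0.4 kg); grasp it across y from above. Its axes: x from free end to back plate and tabs, z up. The 12 mm red bar runs along x from here 70 mm to -x (end turned up 24 mm) and 49 mm to +x. Starts level, resting in two cradle saddles; lift straight up.
- hanger_back (a point): Point on the rear (+x) face of the hanger's back plate, 55 mm to +x of hanger_grip, same height and axes. The plate is 6 mm thick (x), 24 mm wide (y), from 12 mm above to 88 mm below this point, square to the bar.
- hanger_tab (a point): Tip of the hanger's upper tab: 12.5 mm to +x of hanger_back, 20 mm below it, hanger's axes. Two alike steel tabs, 50 mm apart, this and one below, 5 mm wide (y). Each: a neck 8 mm tall, underside at this height, standing out of the plate's rear face, ending in a 5 mm thick lip turned down 8 mm (so 16 mm tall at the tip, from 8 mm above to 8 below here); 7.5 mm is left between lip and plate.
- post: The bare blue post with empty slotted rail. Origin on the table below the middle of the rail's front face, which looks to -x of this frame; y along its width, z up. Post 68 mm wide, 212 mm tall; steel foot 130 mm wide, 14 mm high, reaching 40 mm to the front, 100 mm to the back, fixed. The rail is clamped in it at an unknown height, up to 13 mm above or below nominal; it does not move in use.
- post_slot (a point): Nominal middle of the upper slot's lower edge, on the front face of the bare post's rail, 150 mm above the table; axes as post. Two slots, this and one 50 mm lower, each 10 mm wide (y), 19 mm tall, cut through the 6 mm thick rail. The true slots, catch and ledge all lie up to 13 mm higher or lower together: find them by feel (or see them).
- post_home (a point): Nominal spot of hanger_back with the hanger down on the slots' lower edges: on the rail's front face, 170 mm above the table, axes as post; truly up to 13 mm off in z, with the rail. Tabs enter along +x when hanger_back is 8 to 11 mm above the true place. Catch snaps out once it is less than 2 mm above; let go, the ledge then holds it up against the catch. Over 45 N on the post is forcing.
- catch (a joint): Yellow spring catch of the bare post: a nose 14 mm wide, 8 mm tall, standing 5 mm out of the rail's front, underside 14 mm above the true home of hanger_back. 0 = out; 0.005 m = pushed level with the rail by the back plate lying flat over it (2 N at first, 6 N when flat). It springs back to 0 when the plate is pushed down past it.
- ledge (a joint): Yellow spring ledge in front of the bare post's rail, 12 mm deep, 22 mm wide, under the hanger's back plate. It meets the plate's lower edge when the hanger is 6 mm above its true home, and yields by 6 mm (0.006 m, downwards) when home; it pushes up with 2 N at first, 8 N at 0.004, 11 N at 0.006. 0 = up. Pushing down with 15 to 25 N in all brings the hanger home.
- cradle: Fixed wooden cradle under the loose hanger: base 130 x 70 x 14 mm, 121 mm high in all; origin on the table 115 mm below hanger_back's start, x along the hanger. Two saddles, each 10 mm thick, carry the bar with their near faces 32 mm either side of hanger_grip along x; their cheeks reach 17 mm either side in y and 6 mm above the bar's centre.
- post_full: The second blue post, like the bare one but with a red hanger hanging on it; leave it alone. Origin and axes as post; its hanger reaches 125 mm to the front (-x), up to 194 mm high.
- honey: Jar, 64 mm across, 90 mm tall, bystander; origin under its centre.
- jam: Red jar, 60 mm across, 80 mm tall, bystander; origin under its centre.
- apple_a: Green apple, 74 mm, bystander; origin under its centre.
- apple_b: Red apple, 74 mm, bystander; origin under its centre.
- weight: Brass weight, 44 mm across, 55 mm tall, bystander; origin under its centre.
- mallet: Hammer lying on the table, bystander; origin under it.
- punnet: Small open cardboard box 120 x 90 x 50 mm, bystander; origin under its centre.

How it is judged:
By the outcome, as a careful person would: the job done as asked, in the order asked, and still so for the second after the job is handed in, with the robot touching nothing.
It also fails if it takes over 64 s, if anything falls off the work surface, if the arm or the gripper's body presses on something with over 40 N, if the wrist force passes 120 N, or if a joint passes its speed limit or range.

## Robot

A 6-joint arm with a two-finger parallel gripper is mounted at the origin on the work surface. World frame = base frame: x ahead of the robot, y to its left, z up, the work surface at z = 0. Lengths are in mm, angles in rad, forces in N, time in s.
With the tool pointing down it reaches from about 400 to 925 mm from the base axis. Payload 12.5 kg.
Tool frame: the origin (TCP) lies midway between the tips of the shut fingers; the grasp point (between the pads) lies 19 mm behind it; x points along the fingers, y is the direction in which the jaws open and shut, and the axes are right-handed (so a half turn about x gives the same grasp; the last joint's range is limited). The gripper opens to 95 mm and grips with 3 to 60 N. Pads are 20 mm wide; open, the fingers measure 119 mm over their backs; the gripper's body (75 mm by 180 mm) begins 59 mm behind the grasp point.
Start: joints at [1.158, 0.491, 1.559, -0, 1.092, -0.106], TCP at [188.739, 595.839, 214.661] pointing down, gripper open.
Joint ranges: [-3.1, 3.1], [-0.84, 2.19], [0.05, 2.79], [-1.13, 4.28], [0.06, 2.93], [-2.69, 2.69]. Speed limits (rad/s): [2.22, 2.22, 2.79, 3.14, 3.14, 3.14].

## Interface

Orientations are given as [roll, pitch, yaw] about the fixed x, y, z axes, in that order (R = Rz(yaw) Ry(pitch) Rx(roll)).
In Python, from cell import state, read_camera, job_done gives the robot as it stands.
- The arm moves only by the tool move_arm, never from a script. Its argument "targets" is a list of rows, each a list of 7 numbers: the shift along the world's x, y, z in m, then the turn, a rotation vector about the world's x, y, z in degrees, then the gripper's target within -1 to 1 (fully open at 1, half-way at 0, shut at -1). In form: [[dx, dy, dz, wx, wy, wz, hand], ...]. A call has 1 to 10 rows; each row is the pose to reach, as a shift and turn from the pose commanded when the call began; what a row does not reach only later rows make up. A row lasts 1/10 s, in which the tool goes at most 50 mm and 8.59 degrees, less where a joint would pass 70% of its speed; a pose out of reach is approached as far as the arm can. A call with a gripper value outside its range is refused whole. The fingers move at their own pace and stop on an object; the grip force is fixed at half the most. Time passes only in rows, so rows that repeat a pose let the fingers close. It gives the time, the measured TCP pose, the force and the opening at its end, in the units of the state.
- state(): the state, without advancing time (a new reading comes with each control period).
- read_camera(name): name is "side" or "top"; returns a dict with "img" (480x640x3 uint8, blue, green, red), "mtx" (3x3 intrinsics, pixels), "cam_to_world" (4x4, takes a point from camera to world coordinates). Camera axes: x right, y up, looking along -z (the intrinsics and any distortion apply to the point x, -y, -z); pixel columns grow to the right and rows downward; lengths in mm; the calibration is good to about 2 mm. A picture is of the moment at which its call begins. There is no depth.
- job_done(): hands the job in, once; it reports no verdict.
The state is a dict: "t": time; "joints": joint angles; "qvel": joint speeds; "tau": joint torques, N m; "eef_pos": TCP position; "tcp_rot": TCP orientation; "ft_force": force on the tool from outside, world axes, zero at the start; "moment": the same for the moment, N m; "opening": opening from 0.0 (shut) to 1.0 (fully open).
Only numpy, scipy, OpenCV 4.12 (cv2) and the standard library are available. Lean on these libraries where they do the work, as an engineer would, in place of code of your own. Each camera call takes 0.05 s, during which the arm holds its last target.

## Working session

There is one attempt and no reset: what is moved stays moved. The work goes in short steps, Python scripts to look and compute and a tool call to move; the robot and the scene stay as the last step left them, time stands still between calls to the robot, and variables do not carry over. Pictures are saved under pics/ and viewed, and the job is handed in when it is done.

Besides the shell and the picture viewer there is one more tool, called after ">>>" as name(argument=value, ...) on one line, values as JSON. move_arm: Moves the arm, as the interface text tells. Its arguments: {"type":"object","properties":{"targets":{"type":"array"}},"required":["targets"]}

```bash
mkdir -p pics; ls
python3 - <<'E'
from cell import *
import cv2,numpy as np
s=state();print(s)
for n in("side","top"):
    c=read_camera(n);cv2.imwrite(f"pics/{n}0.png",c["img"]);print(n,c["mtx"].tolist(),np.round(c["cam_to_world"],4).tolist(),[k for k in c])
E
```

```text
pics
{'t': 0.0, 'joints': array([ 1.15839233e+00,  4.91542432e-01,  1.55948720e+00,  4.03148189e-05,
        1.09168423e+00, -1.05586729e-01]), 'qvel': array([-0.00059275,  0.00141392,  0.00120139,  0.0013851 ,  0.00057331,
        0.00162541]), 'tau': array([ 3.59441263e-03, -6.12651801e+01, -2.58166891e+01,  6.93629170e-02,
        4.83231072e-02, -8.86212592e-05]), 'eef_pos': array([188.62348575, 595.58708188, 214.05938679]), 'tcp_rot': array([-1.7082616 ,  1.56967455, -2.01509747]), 'ft_force': array([-0.09494479, -0.63227444, -0.96219766]), 'moment': array([-0.0325173 ,  0.02897743, -0.03631929]), 'opening': 0.9981438592820624}
side [[485.3820645948718, 0.0, 313.0526428762231], [0.0, 485.3820645948718, 246.09890905888645], [0.0, 0.0, 1.0]] [[0.9996, 0.0059, -0.0289, 501.3674], [-0.0271, 0.569, -0.8219, -918.1773], [0.0116, 0.8223, 0.5689, 760.4031], [0.0, 0.0, 0.0, 1.0]] ['img', 'mtx', 'cam_to_world']
top [[568.7041030482624, 0.0, 323.03668010135823], [0.0, 568.7041030482624, 242.32946912651536], [0.0, 0.0, 1.0]] [[0.0214, 0.9906, -0.1352, 397.6534], [-0.9998, 0.0209, -0.0045, -11.1398], [-0.0017, 0.1352, 0.9908, 1283.7779], [0.0, 0.0, 0.0, 1.0]] ['img', 'mtx', 'cam_to_world']
```

View pics/side0.png

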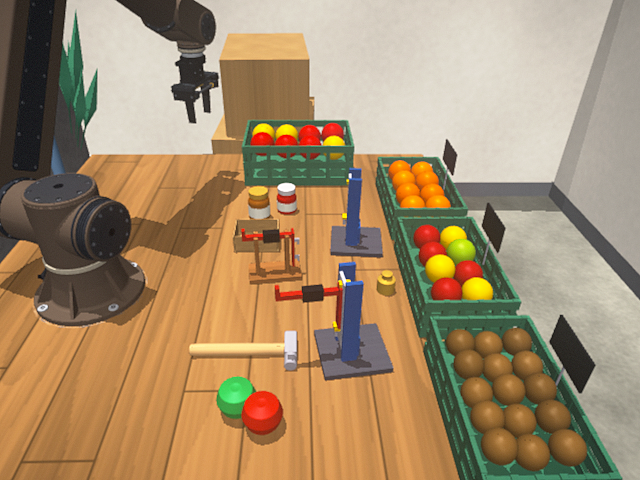

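View pics/top0.png

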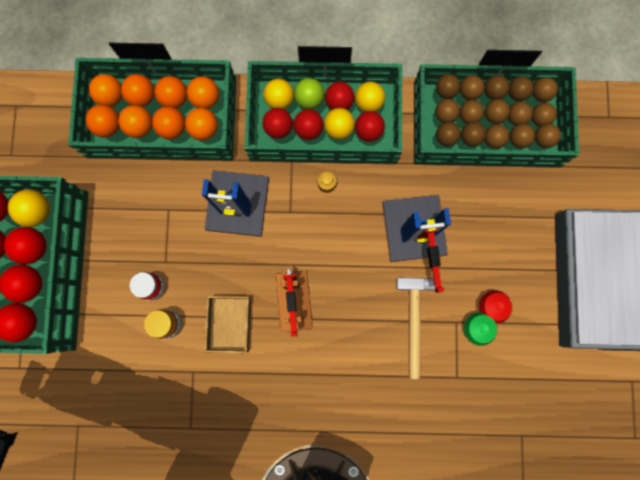

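The side view shows the bare post at about (355,215), the loose hanger in its cradle at (270,245), and the full post at (345,310). In the top view they are at about (230,200), (292,300) and (430,230). Next I'll enlarge these areas.

Run:
```python
import cv2
a=cv2.imread("pics/top0.png");b=cv2.imread("pics/side0.png")
def crop(im,x,y,w,h,s,n): cv2.imwrite(n,cv2.resize(im[y:y+h,x:x+w],None,fx=s,fy=s,interpolation=cv2.INTER_CUBIC))
crop(a,195,165,80,75,8,"pics/t_post.png")
crop(a,265,260,60,80,7,"pics/t_han.png")
crop(b,320,160,70,100,6,"pics/s_post.png")
crop(b,230,220,80,70,8,"pics/s_han.png")
```

```text
(no output)
```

View pics/t_post.png

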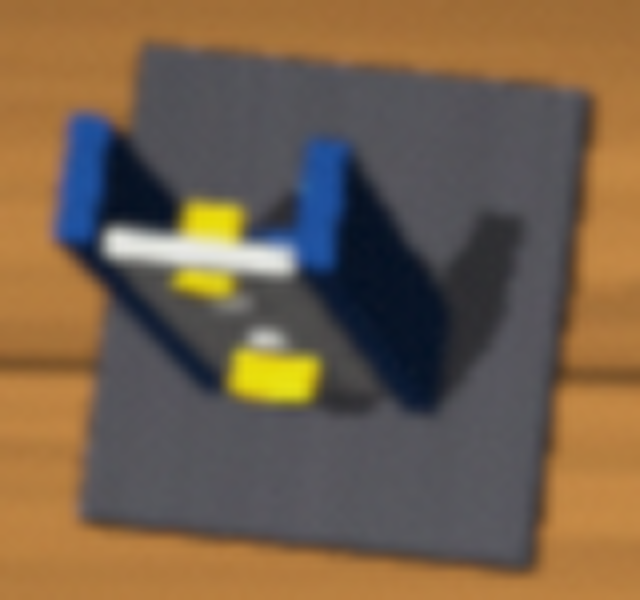

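View pics/t_han.png

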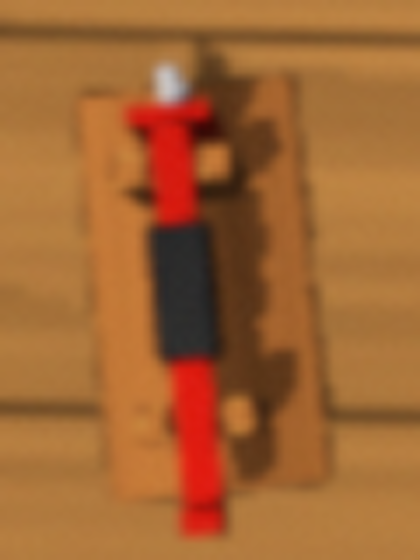

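View pics/s_post.png

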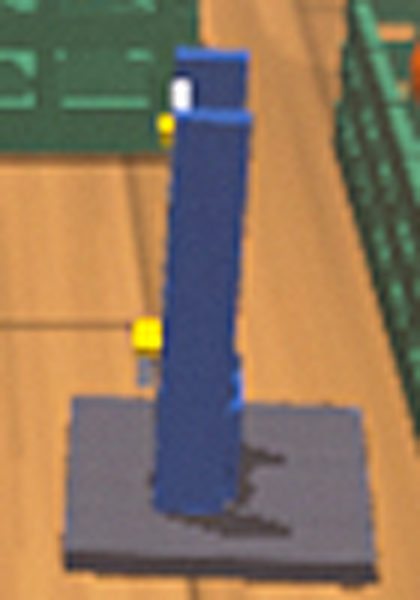

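View pics/s_han.png

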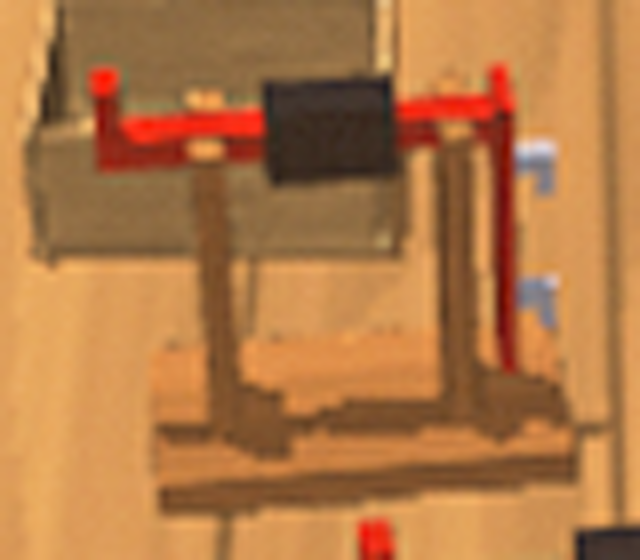

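```bash
cat > h.py <<'E'
import numpy as np,cv2
from cell import *
M={'side':(np.array([[485.3820645948718,0,313.0526428762231],[0,485.3820645948718,246.09890905888645],[0,0,1]]),None),'top':(np.array([[568.7041030482624,0,323.03668010135823],[0,568.7041030482624,242.32946912651536],[0,0,1]]),None)}
import json,os
if not os.path.exists('cal.npz'):
    d={}
    for n in M:
        c=read_camera(n);d[n]=c['cam_to_world'];d[n+'K']=c['mtx']
    np.savez('cal.npz',**d)
C=np.load('cal.npz')
def ray(n,u,v):
    K=C[n+'K'];T=C[n]
    d=np.array([(u-K[0,2])/K[0,0],-(v-K[1,2])/K[1,1],-1.])
    return T[:3,3],T[:3,:3]@d
def onz(n,u,v,z):
    o,d=ray(n,u,v);return o+d*(z-o[2])/d[2]
def proj(n,P):
    K=C[n+'K'];T=C[n];P=np.atleast_2d(P)
    p=(P-T[:3,3])@T[:3,:3];p=p/-p[:,2:]
    return np.c_[K[0,0]*p[:,0]+K[0,2],-K[1,1]*p[:,1]+K[1,2]]
def tf(q,P):
    P=np.atleast_2d(P);c,s=np.cos(q[2]),np.sin(q[2])
    return np.c_[q[0]+c*P[:,0]-s*P[:,1],q[1]+s*P[:,0]+c*P[:,1],P[:,2]]
E
cat > fit.py <<'E'
from h import *
from scipy.optimize import least_squares
def fit(obs,q0):
    def r(q): return np.concatenate([(proj(n,tf(q,p))-np.array(uv)).ravel() for n,p,uv in obs])
    s=least_squares(r,q0,loss='soft_l1');return s.x,r(s.x).reshape(-1,2)
t=lambda u,v:(u/8+195-.44,v/8+165-.44)
s=lambda u,v:(u/6+320-.42,v/6+160-.42)
post=[('top',(100,65,14),t(145,45)),('top',(100,-65,14),t(592,92)),('top',(-40,-65,14),t(532,568)),('top',(-40,65,14),t(85,520)),
('side',(-40,-65,14),s(65,555)),('side',(100,-65,14),s(375,572)),('side',(-40,65,14),s(72,398)),('side',(100,65,14),s(362,408))]
for sub in (post,post[:4],post[4:]):
    q,r=fit(sub,[640,170,0]);print('post',np.round(q,3),np.round(r,1).tolist())
q,r=fit(post,[640,170,0])
# rail top & posts
print('top-of-post corners pred(crop)', ((proj('top',tf(q,[(0,34,212),(0,-34,212),(0,34,200),(0,-34,200)]))-[195,165]+.44)*8).round(0).tolist())
t=lambda u,v:(u/7+265-.43,v/7+260-.43)
s=lambda u,v:(u/8+230-.44,v/8+220-.44)
# hanger frame: origin cradle origin (below hanger_back)
han=[('top',(-6,12,127),t(127,105)),('top',(-6,-12,127),t(210,122)),('top',(-35,9,129),t(150,230)),('top',(-35,-9,129),t(206,224)),('top',(-75,9,129),t(160,355)),('top',(-75,-9,129),t(217,357)),
('side',(-75,-9,129),s(266,102)),('side',(-35,-9,129),s(392,98)),('side',(-75,-9,101),s(272,184)),('side',(-35,-9,101),s(396,178))]
for sub in (han,han[:6],han[6:]):
    q,r=fit(sub,[480,60,0]);print('han',np.round(q,3),np.round(r,1).tolist())
E
python3 fit.py
```

```text
post [ 6.28354e+02  1.94831e+02 -8.50000e-02] [[0.1, -0.4], [0.5, -0.5], [0.6, 0.2], [-0.6, 0.1], [-0.7, -0.4], [0.5, -0.9], [-0.5, -0.2], [-0.0, 0.1]]
post [ 6.28028e+02  1.95213e+02 -8.40000e-02] [[-0.1, -0.3], [0.3, -0.3], [0.5, 0.3], [-0.7, 0.3]]
post [ 6.28708e+02  1.93218e+02 -8.90000e-02] [[-0.6, -0.1], [0.6, -0.5], [-0.3, 0.0], [0.3, 0.5]]
top-of-post corners pred(crop) [[59.0, 242.0], [340.0, 271.0], [70.0, 253.0], [347.0, 282.0]]
han [4.88739e+02 6.29290e+01 9.30000e-02] [[0.2, 2.8], [0.1, -0.4], [-0.8, -0.9], [0.1, -0.7], [-1.0, 1.1], [-0.2, 0.1], [-0.4, 1.4], [0.7, 0.9], [-0.6, 0.9], [0.6, 0.6]]
han [4.88732e+02 6.28410e+01 1.05000e-01] [[0.3, 2.9], [0.2, -0.5], [-0.6, -0.9], [0.3, -0.8], [-0.5, 1.1], [0.3, 0.0]]
han [4.88751e+02 6.53750e+01 6.20000e-02] [[-0.5, 0.3], [0.6, 0.1], [-0.7, -0.3], [0.5, -0.2]]
```

```bash
cat > fit2.py <<'E'
from h import *
from scipy.optimize import least_squares
q=np.array([628.3,194.8,-.085])
s=lambda P:((proj('side',tf(q,P))-[320,160]+.42)*6).round(0).tolist()
t=lambda P:((proj('top',tf(q,P))-[195,165]+.44)*8).round(0).tolist()
for dz in(-12,-6,0,6,12):
    print(dz,'side catch topfront',s([(-5,-7,192+dz),(-5,-7,184+dz)]),'ledge near-front top/bot, near-back top',s([(-12,-11,88+dz),(-12,-11,84+dz),(0,-11,88+dz)]))
    print('  top catch',t([(-5,7,192+dz),(-5,-7,192+dz)]),'ledge',t([(-12,11,88+dz),(-12,-11,88+dz),(0,11,88+dz),(0,-11,88+dz)]))
print('posttop side',s([(0,-34,212),(0,34,212)]),'base',s([(0,-34,14)]))
T=lambda u,v:(u/7+265-.43,v/7+260-.43)
S=lambda u,v:(u/8+230-.44,v/8+220-.44)
obs=[('top',(65,35,14),T(80,95)),('top',(65,-35,14),T(292,75)),('top',(-65,-35,14),T(328,485)),('top',(-65,35,14),T(115,500)),('side',(-65,-35,14),S(160,487)),('side',(65,-35,14),S(575,455))]
def r(q): return np.concatenate([(proj(n,tf(q,p))-np.array(uv)).ravel() for n,p,uv in obs])
x=least_squares(r,[440,60,0]).x;print('cradle base ctr',x,r(x).round(1).reshape(-1,2).tolist())
E
python3 fit2.py
```

```text
-12 side catch topfront [[159.0, 161.0], [158.0, 177.0]] ledge near-front top/bot, near-back top [[131.0, 372.0], [131.0, 380.0], [158.0, 373.0]]
  top catch [[192.0, 301.0], [248.0, 307.0]] ledge [[245.0, 404.0], [326.0, 413.0], [251.0, 361.0], [332.0, 369.0]]
-6 side catch topfront [[160.0, 148.0], [159.0, 165.0]] ledge near-front top/bot, near-back top [[132.0, 361.0], [132.0, 369.0], [159.0, 362.0]]
  top catch [[188.0, 296.0], [244.0, 302.0]] ledge [[241.0, 400.0], [322.0, 409.0], [247.0, 356.0], [328.0, 365.0]]
0 side catch topfront [[160.0, 135.0], [159.0, 152.0]] ledge near-front top/bot, near-back top [[133.0, 349.0], [132.0, 357.0], [160.0, 350.0]]
  top catch [[183.0, 291.0], [240.0, 297.0]] ledge [[237.0, 396.0], [319.0, 405.0], [243.0, 352.0], [325.0, 361.0]]
6 side catch topfront [[161.0, 123.0], [160.0, 140.0]] ledge near-front top/bot, near-back top [[133.0, 338.0], [133.0, 345.0], [160.0, 339.0]]
  top catch [[179.0, 286.0], [236.0, 292.0]] ledge [[233.0, 392.0], [315.0, 400.0], [239.0, 348.0], [321.0, 356.0]]
12 side catch topfront [[162.0, 110.0], [161.0, 127.0]] ledge near-front top/bot, near-back top [[134.0, 326.0], [133.0, 334.0], [161.0, 327.0]]
  top catch [[174.0, 281.0], [231.0, 287.0]] ledge [[229.0, 388.0], [312.0, 396.0], [235.0, 343.0], [318.0, 352.0]]
posttop side [[175.0, 123.0], [174.0, 51.0]] base [[151.0, 517.0]]
cradle base ctr [4.38972190e+02 5.70115488e+01 1.13728069e-01] [[-0.3, -0.2], [0.5, -0.3], [0.6, -0.3], [-0.6, 0.5], [-0.6, -0.2], [0.2, -0.3]]
```

```bash
cat >> h.py <<'E'
from scipy.spatial.transform import Rotation as Ro
def st():
    s=state();R=Ro.from_euler('xyz',s['tcp_rot']).as_matrix()
    print('t %.2f'%s['t'],s['eef_pos'].round(1),'F',s['ft_force'].round(1),'M',s['moment'].round(2),'open %.3f'%s['opening'])
    print('toolx',R[:,0].round(4),'tooly',R[:,1].round(4),'yaw jaw deg',np.degrees(np.arctan2(R[1,1],R[0,1])).round(2),'j',s['joints'].round(2))
    return s,R
E
python3 -c "
from h import *
st()"
grep -n "" /dev/null
python3 - <<'E'
import cv2
b=cv2.imread("pics/side0.png")
cv2.imwrite("pics/s_post2.png",cv2.resize(b[160:235,335:372],None,fx=8,fy=8,interpolation=cv2.INTER_CUBIC))
E
```

```text
t 0.20 [188.6 595.7 214.3] F [-0.6  0.8  0.4] M [ 0.01 -0.01 -0.02] open 0.999
toolx [-3.e-04 -6.e-04 -1.e+00] tooly [ 3.020e-01  9.533e-01 -7.000e-04] yaw jaw deg 72.42 j [ 1.16  0.49  1.56  0.    1.09 -0.11]
```

View pics/s_post2.png

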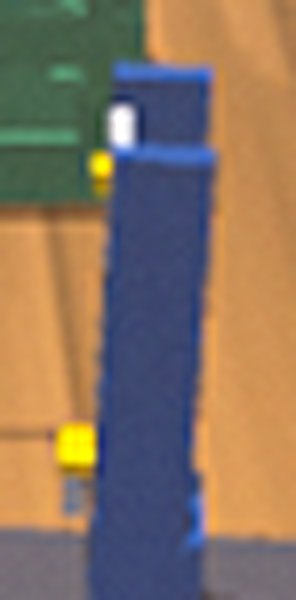

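>>> move_arm(targets=[[0.04,-0.03,0,0,0,3,0],[0.08,-0.07,0,0,0,6,0],[0.105,-0.12,0,0,0,9,0],[0.13,-0.16,0,0,0,12,0],[0.15,-0.205,0,0,0,15,0],[0.17,-0.25,0,0,0,18,0],[0.19,-0.295,0,0,0,21,0],[0.205,-0.34,0,0,0,23.9,0],[0.22,-0.385,0,0,0,23.9,0],[0.235,-0.43,0,0,0,23.9,0]])

```text
t: 1.2
eef_pos: [424.0, 163.9, 214.8]
tcp_rot: [0.375, 1.57, 0.486]
ft_force: [1.0, 0.5, 0.6]
opening: 0.5
```

>>> move_arm(targets=[[0.005,-0.045,0,0,0,0,0],[0.01,-0.09,0,0,0,0,0],[0.0103,-0.109,-0.02,0,0,0,0],[0.0103,-0.109,-0.04,0,0,0,0],[0.0103,-0.109,-0.05,0,0,0,0],[0.0103,-0.109,-0.05,0,0,0,0]])

```text
t: 1.8
eef_pos: [433.6, 57.0, 163.8]
tcp_rot: [2.954, 1.568, 3.064]
ft_force: [-0.0, -0.2, 0.6]
opening: 0.501
```

Run:
```python
from h import *
st()
for n,b,sc in(('side',(225,170,90,120),5),('top',(255,225,90,120),5)):
    im=read_camera(n)['img'];x,y,w,h=b
    cv2.imwrite(f'pics/{n}1.png',cv2.resize(im[y:y+h,x:x+w],None,fx=sc,fy=sc,interpolation=cv2.INTER_CUBIC))
```

```text
t 1.80 [433.6  57.  163.8] F [-0.  -0.2  0.6] M [0.02 0.06 0.01] open 0.501
toolx [-2.3e-03  2.0e-04 -1.0e+00] tooly [-1.101e-01  9.939e-01  4.000e-04] yaw jaw deg 96.32 j [-0.02  0.3   2.06  0.    0.79 -1.7 ]
```

View pics/side1.png

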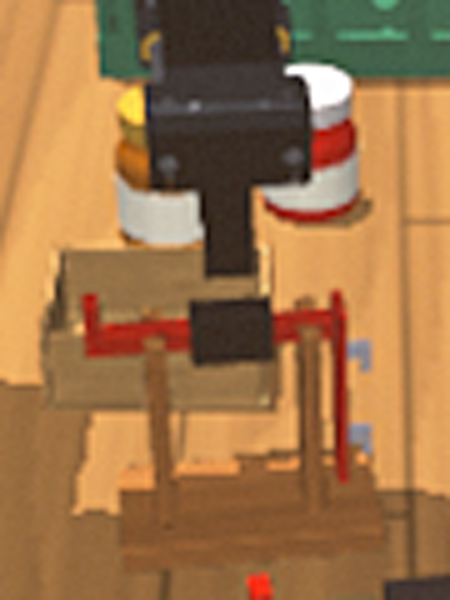

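View pics/top1.png

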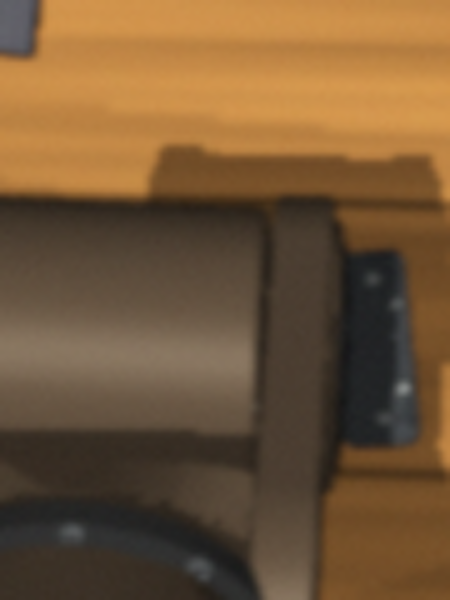

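The finger (crop x≈229) is centred over the sleeve (crop x≈231), so I'll descend, grip, then lift.

>>> move_arm(targets=[[0,0,-0.02,0,0,0,0],[0,0,-0.04,0,0,0,0],[0,0,-0.055,0,0,0,0],[0,0,-0.064,0,0,0,0],[0,0,-0.0685,0,0,0,0],[0,0,-0.0685,0,0,0,0],[0,0,-0.0685,0,0,0,-0.5]])

```text
t: 2.6
eef_pos: [434.4, 56.9, 96.8]
tcp_rot: [-0.042, 1.57, 0.069]
ft_force: [-0.3, -0.7, -0.7]
opening: 0.461
```

>>> move_arm(targets=[[0,0,0,0,0,0,-1],[0,0,0,0,0,0,-1],[0,0,0,0,0,0,-1],[0,0,0,0,0,0,-1],[0,0,0,0,0,0,-1],[0,0,0,0,0,0,-1]])

```text
t: 3.2
eef_pos: [434.2, 56.9, 96.4]
tcp_rot: [0.239, 1.57, 0.349]
ft_force: [-1.1, 1.4, 5.2]
opening: 0.191
```

```bash
python3 -c "
from h import *
st()"
```

```text
t 3.20 [434.2  56.9  96.4] F [-1.1  1.4  5.2] M [0.34 0.18 0.01] open 0.191
toolx [ 4.e-04  1.e-04 -1.e+00] tooly [-1.102e-01  9.939e-01  1.000e-04] yaw jaw deg 96.33 j [-0.02  0.42  2.13  0.    0.59 -1.7 ]
```

>>> move_arm(targets=[[0,0,0.01,0,0,0,-1],[0,0,0.025,0,0,0,-1],[0,0,0.05,0,0,0,-1],[0,0,0.075,0,0,0,-1],[0,0,0.1,0,0,0,-1],[0,0,0.1,0,0,0,-1],[0,0,0.1,0,0,0,-1]])

```text
t: 3.9
eef_pos: [433.7, 56.8, 196.1]
tcp_rot: [-0.019, 1.57, 0.091]
ft_force: [-0.1, -0.5, -3.4]
opening: 0.191
```

Run:
```python
from h import *
st()
for n,b,sc in(('side',(225,140,90,120),5),('top',(255,225,90,120),5)):
    im=read_camera(n)['img'];x,y,w,h=b
    cv2.imwrite(f'pics/{n}2.png',cv2.resize(im[y:y+h,x:x+w],None,fx=sc,fy=sc,interpolation=cv2.INTER_CUBIC))
```

```text
t 3.90 [433.7  56.8 196.1] F [-0.1 -0.5 -3.4] M [-0.01  0.08  0.03] open 0.191
toolx [ 3.e-04  0.e+00 -1.e+00] tooly [-0.1101  0.9939 -0.    ] yaw jaw deg 96.32 j [-0.02  0.25  2.02  0.    0.87 -1.7 ]
```

View pics/side2.png

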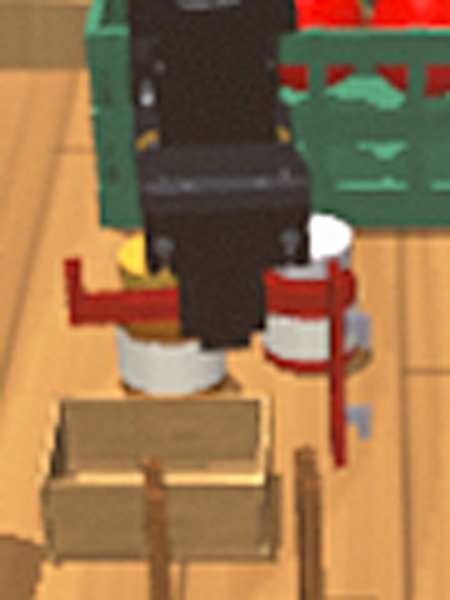

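The hanger is held level and clear of the cradle, with about 3.4 N of weight in the hand. I'll bring it in front of the bare post, 35 mm short of the rail.

>>> move_arm(targets=[[0.01,0.02,0,0,0,-2,-1],[0.03,0.045,0,0,0,-4,-1],[0.05,0.07,0,0,0,-6,-1],[0.07,0.097,0,0,0,-8,-1],[0.09,0.125,0,0,0,-10,-1],[0.1,0.14,-0.008,0,0,-11.2,-1],[0.1046,0.1456,-0.016,0,0,-11.2,-1],[0.1046,0.1456,-0.024,0,0,-11.2,-1],[0.1046,0.1456,-0.026,0,0,-11.2,-1],[0.1046,0.1456,-0.026,0,0,-11.2,-1]])

```text
t: 5.0
eef_pos: [538.0, 201.6, 169.6]
tcp_rot: [-2.82, 1.569, -2.906]
ft_force: [0.1, -0.3, -2.9]
opening: 0.186
```

```bash
cat > look.py <<'E'
from h import *
import sys
k=sys.argv[1]
s,R=st()
for n,b,sc in(('side',(285,145,100,110),6),('top',(190,165,110,100),6)):
    im=read_camera(n)['img'];x,y,w,h=b
    cv2.imwrite(f'pics/{n}{k}.png',cv2.resize(im[y:y+h,x:x+w],None,fx=sc,fy=sc,interpolation=cv2.INTER_CUBIC))
E
python3 look.py 3
```

```text
t 5.00 [538.  201.6 169.6] F [ 0.1 -0.3 -2.9] M [0.   0.05 0.06] open 0.186
toolx [-1.4e-03 -3.0e-04 -1.0e+00] tooly [ 8.550e-02  9.963e-01 -4.000e-04] yaw jaw deg 85.1 j [ 0.24  0.47  1.74  0.    0.94 -1.24]
```

View pics/side3.png

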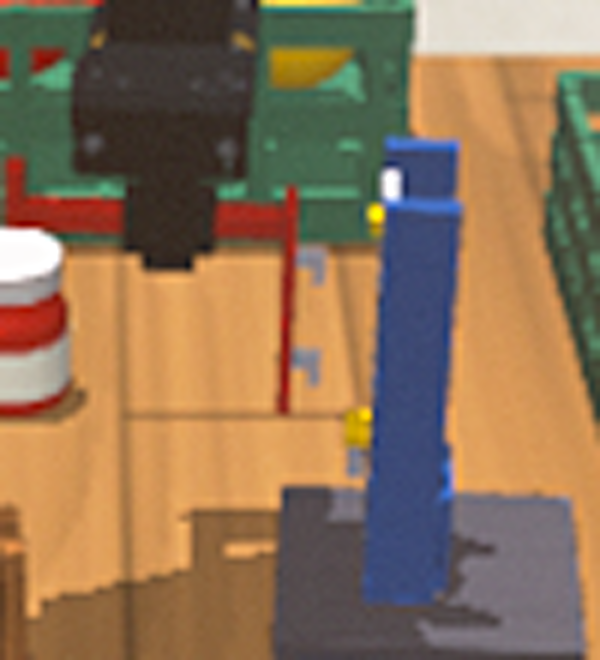

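View pics/top3.png

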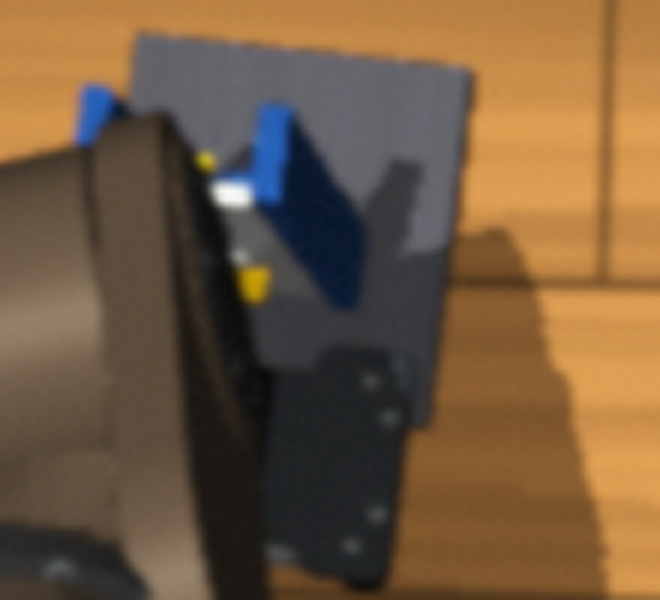

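Run:
```python
from h import *
import cv2
s,R=st()
e=s['eef_pos'];q=np.array([e[0],e[1],-.0855])
zb=e[2]+18.6
f=lambda P:((proj('side',tf(q,P))-[285,145]+.42)*6).round(1).tolist()
print('plate rear bottom near',f([(55,-12,zb-88)]),'front bottom near',f([(49,-12,zb-88)]),'plate top near rear',f([(55,-12,zb+12)]),'far',f([(55,12,zb+12)]))
for k in(20,70): print('tab',k,'tip bottom near',f([(67.5,-2.5,zb-k-8)]),'tip top near',f([(67.5,-2.5,zb-k+8)]),'far top',f([(67.5,2.5,zb-k+8)]))
print('bar end top', f([(-70,-6,zb+24)]))
q=np.array([628.3,194.8,-.085])
print('post top near front',f([(0,-34,212)]),'far',f([(0,34,212)]))
for dz in(0,3,6):
  print(dz,'ledge',f([(-12,11,88+dz),(-12,-11,88+dz)]),'catch far top,near bottom',f([(-5,7,192+dz),(-5,-7,184+dz)]))
im=read_camera('side')['img']
a=im[150:240,315:365]
cv2.imwrite('pics/z3.png',cv2.resize(a,None,fx=6.5,fy=6.5,interpolation=cv2.INTER_NEAREST))
```

```text
t 5.10 [538.5 201.8 170.5] F [ 0.2 -0.6 -2.4] M [ 0.08  0.   -0.01] open 0.186
toolx [ 3.e-04  1.e-04 -1.e+00] tooly [8.560e-02 9.963e-01 1.000e-04] yaw jaw deg 85.09 j [ 0.24  0.47  1.73  0.    0.94 -1.24]
plate rear bottom near [[291.7, 413.7]] front bottom near [[278.1, 413.2]] plate top near rear [[300.0, 209.6]] far [[301.3, 184.1]]
tab 20 tip bottom near [[326.1, 284.1]] tip top near [[327.6, 251.0]] far top [[327.8, 245.6]]
tab 70 tip bottom near [[321.3, 384.4]] tip top near [[322.8, 352.8]] far top [[323.0, 347.1]]
bar end top [[5.6, 166.6]]
post top near front [[384.8, 212.5]] far [[384.4, 140.8]]
0 ledge [[343.1, 413.9], [342.7, 439.3]] catch far top,near bottom [[370.4, 210.5], [369.4, 242.3]]
3 ledge [[343.4, 408.2], [343.0, 433.5]] catch far top,near bottom [[370.7, 204.2], [369.7, 236.0]]
6 ledge [[343.7, 402.4], [343.3, 427.7]] catch far top,near bottom [[371.1, 197.8], [370.1, 229.7]]
```

View pics/z3.png

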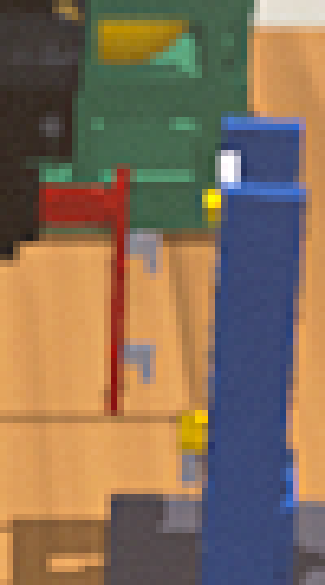

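The side picture agrees with the predicted hanger position to within 1–2 px. The catch (rows 204–235 in the 6x crop) and ledge (top at row 407) put the rail at about +2.5 mm. I'll lower to the matching entry height and bring the tabs close to the rail.

>>> move_arm(targets=[[0,0,-0.0035,0,0,0,-1],[0,0,-0.007,0,0,0,-1],[0.006,-0.0005,-0.007,0,0,0,-1],[0.012,-0.001,-0.007,0,0,0,-1],[0.018,-0.0015,-0.007,0,0,0,-1],[0.018,-0.0015,-0.007,0,0,0,-1]])

```text
t: 5.75
eef_pos: [557.6, 200.8, 163.1]
tcp_rot: [0.401, 1.57, 0.315]
ft_force: [0.1, 0.4, -3.7]
opening: 0.184
```

>>> move_arm(targets=[[0.001,-0.0001,0,0,0,0,-1],[0.002,-0.0002,0,0,0,0,-1],[0.003,-0.0003,0,0,0,0,-1],[0.003,-0.0003,0,0,0,0,-1]])

```text
t: 6.15
eef_pos: [559.7, 200.7, 163.2]
tcp_rot: [0.866, 1.571, 0.78]
ft_force: [-0.0, -0.3, -2.9]
opening: 0.184
```

>>> move_arm(targets=[[0.001,-0.0001,0,0,0,0,-1],[0.002,-0.0002,0,0,0,0,-1],[0.002,-0.0002,0,0,0,0,-1]])

```text
t: 6.45
eef_pos: [561.6, 200.5, 163.2]
tcp_rot: [2.687, 1.571, 2.602]
ft_force: [0.0, 0.7, -3.3]
opening: 0.191
```

```bash
python3 look.py 4
```

```text
t 6.45 [561.6 200.5 163.2] F [ 0.   0.7 -3.3] M [ 0.08  0.07 -0.03] open 0.191
toolx [-1.e-04  1.e-04 -1.e+00] tooly [8.500e-02 9.964e-01 1.000e-04] yaw jaw deg 85.12 j [ 0.23  0.51  1.69  0.    0.95 -1.25]
```

View pics/side4.png

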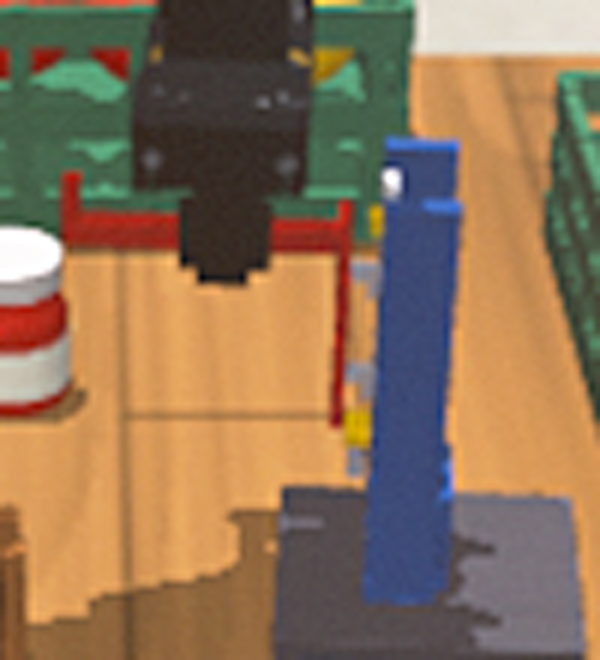

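View pics/top4.png

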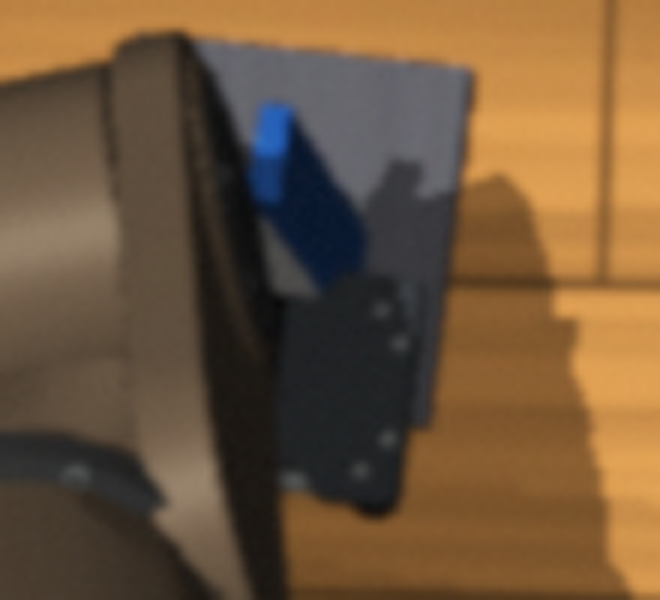

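The tab tips have reached the rail face with no contact force yet, so I'll continue in 1 mm steps.

>>> move_arm(targets=[[0.001,-0.0001,0,0,0,0,-1],[0.002,-0.0002,0,0,0,0,-1],[0.002,-0.0002,0,0,0,0,-1]])

```text
t: 6.85
eef_pos: [562.1, 200.4, 163.2]
tcp_rot: [-3.052, 1.567, -3.137]
ft_force: [-9.3, 1.6, 2.6]
opening: 0.189
```

>>> move_arm(targets=[[0.001,-0.0001,0,0,0,0,-1],[0.002,-0.0002,0,0,0,0,-1],[0.002,-0.0002,0,0,0,0,-1]])

```text
t: 7.15
eef_pos: [565.7, 200.4, 163.2]
tcp_rot: [1.303, 1.57, 1.219]
ft_force: [-1.6, 3.9, -3.3]
opening: 0.187
```

After a brief 9 N contact the tabs slipped in. The remaining +3.9 N in y suggests a slot side touching, so I'll shift y slightly and carry on.

>>> move_arm(targets=[[0,0.0005,0.0003,0,0,0,-1],[0,0.001,0.0005,0,0,0,-1],[0,0.001,0.0005,0,0,0,-1]])

```text
t: 7.45
eef_pos: [565.8, 200.8, 163.5]
tcp_rot: [-1.565, 1.57, -1.651]
ft_force: [-0.1, 0.5, -5.2]
opening: 0.189
```

>>> move_arm(targets=[[0.001,-0.0001,0,0,0,0,-1],[0.002,-0.0002,0,0,0,0,-1],[0.002,-0.0002,0,0,0,0,-1]])

```text
t: 7.75
eef_pos: [567.7, 200.7, 163.5]
tcp_rot: [-2.837, 1.57, -2.922]
ft_force: [-0.2, -0.9, -4.9]
opening: 0.185
```

```bash
python3 look.py 5
```

```text
t 7.75 [567.7 200.7 163.5] F [-0.2 -0.9 -4.9] M [-0.01  0.22 -0.06] open 0.185
toolx [-4.e-04 -1.e-04 -1.e+00] tooly [ 8.520e-02  9.964e-01 -1.000e-04] yaw jaw deg 85.11 j [ 0.23  0.51  1.67  0.    0.96 -1.26]
```

View pics/side5.png

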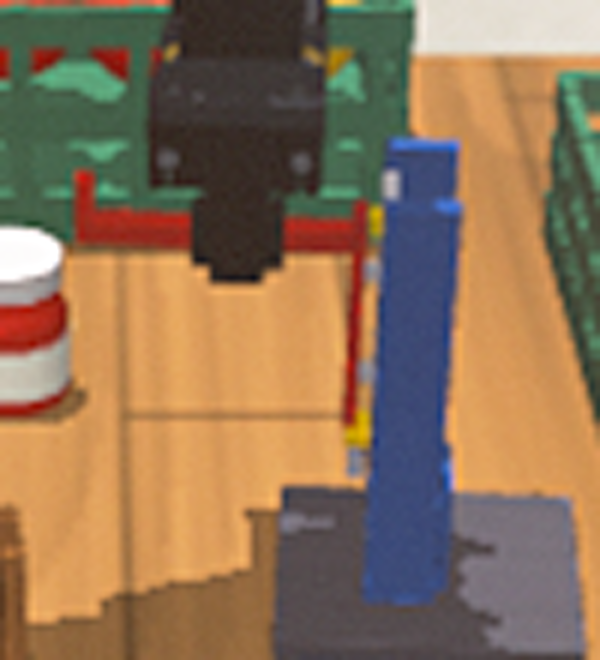

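>>> move_arm(targets=[[0.001,-0.0001,-0.0003,0,0,0,-1],[0.002,-0.0002,-0.0003,0,0,0,-1],[0.002,-0.0002,-0.0003,0,0,0,-1]])

```text
t: 8.15
eef_pos: [569.7, 200.7, 163.4]
tcp_rot: [1.46, 1.571, 1.375]
ft_force: [-1.2, -0.1, -3.8]
opening: 0.188
```

>>> move_arm(targets=[[0.001,-0.0001,0,0,0,0,-1],[0.002,-0.0002,0,0,0,0,-1],[0.002,-0.0002,0,0,0,0,-1]])

```text
t: 8.45
eef_pos: [571.5, 200.5, 163.4]
tcp_rot: [2.924, 1.57, 2.839]
ft_force: [-3.6, -0.1, -3.9]
opening: 0.189
```

>>> move_arm(targets=[[0.001,-0.0001,0,0,0,0,-1],[0.001,-0.0001,0,0,0,0,-1]])

```text
t: 8.65
eef_pos: [572.5, 200.4, 163.4]
tcp_rot: [2.831, 1.571, 2.746]
ft_force: [-4.5, 1.8, -2.2]
opening: 0.185
```

>>> move_arm(targets=[[0.001,-0.0001,0,0,0,0,-1],[0.001,-0.0001,0,0,0,0,-1]])

```text
t: 8.85
eef_pos: [573.5, 200.3, 163.3]
tcp_rot: [2.935, 1.57, 2.85]
ft_force: [-4.8, -0.5, -1.7]
opening: 0.185
```

>>> move_arm(targets=[[0.001,-0.0001,0,0,0,0,-1],[0.001,-0.0001,0,0,0,0,-1]])

```text
t: 9.05
eef_pos: [574.1, 200.2, 163.4]
tcp_rot: [-3.133, 1.57, 3.066]
ft_force: [-6.7, 1.0, -1.0]
opening: 0.185
```

>>> move_arm(targets=[[0.001,-0.0001,0,0,0,0,-1],[0.001,-0.0001,0,0,0,0,-1]])

```text
t: 9.25
eef_pos: [574.2, 200.3, 163.4]
tcp_rot: [-3.086, 1.568, 3.112]
ft_force: [-13.0, 1.7, 2.7]
opening: 0.189
```

```bash
python3 look.py 6
```

```text
t 9.25 [574.2 200.3 163.4] F [-13.    1.7   2.7] M [0.31 1.87 0.01] open 0.189
toolx [-3.1e-03  1.0e-04 -1.0e+00] tooly [ 8.490e-02  9.964e-01 -2.000e-04] yaw jaw deg 85.13 j [ 0.23  0.52  1.66  0.    0.97 -1.26]
```

View pics/side6.png

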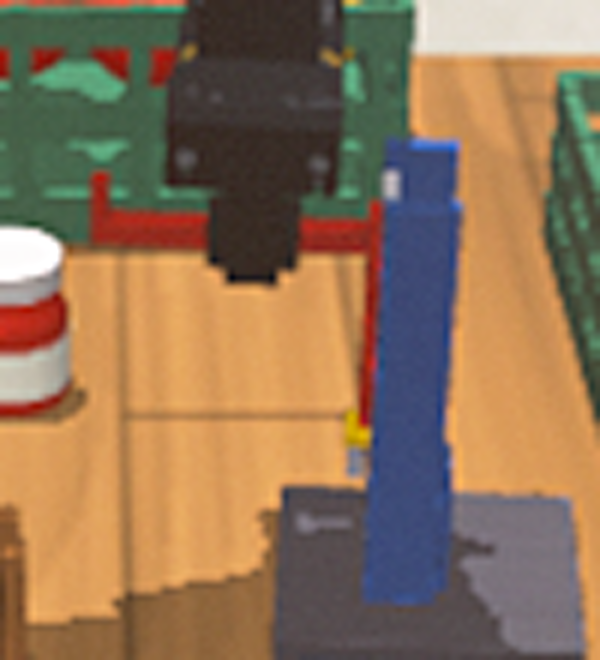

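The plate is flush: x stalled at 574.2 with 13 N, and the catch is covered. I'll ease x back by 0.7 mm and push down in small steps.

>>> move_arm(targets=[[-0.0007,0,-0.001,0,0,0,-1],[-0.0007,0,-0.002,0,0,0,-1],[-0.0007,0,-0.002,0,0,0,-1]])

```text
t: 9.65
eef_pos: [574.2, 200.2, 161.7]
tcp_rot: [3.075, 1.57, 2.99]
ft_force: [-10.0, 1.6, 1.9]
opening: 0.187
```

>>> move_arm(targets=[[0,0,-0.001,0,0,0,-1],[0,0,-0.002,0,0,0,-1],[0,0,-0.002,0,0,0,-1]])

```text
t: 9.95
eef_pos: [574.2, 200.2, 159.7]
tcp_rot: [3.077, 1.57, 2.992]
ft_force: [-9.1, 2.1, 2.7]
opening: 0.184
```

>>> move_arm(targets=[[0,0,-0.001,0,0,0,-1],[0,0,-0.001,0,0,0,-1]])

```text
t: 10.15
eef_pos: [574.2, 200.2, 158.7]
tcp_rot: [3.116, 1.57, 3.031]
ft_force: [-9.8, 1.4, 1.7]
opening: 0.188
```

>>> move_arm(targets=[[0,0,-0.001,0,0,0,-1],[0,0,-0.001,0,0,0,-1]])

```text
t: 10.35
eef_pos: [574.2, 200.2, 157.8]
tcp_rot: [3.075, 1.57, 2.99]
ft_force: [-10.7, 1.9, 3.6]
opening: 0.188
```

>>> move_arm(targets=[[0,0,-0.001,0,0,0,-1],[0,0,-0.001,0,0,0,-1]])

```text
t: 10.55
eef_pos: [574.2, 200.2, 157.0]
tcp_rot: [2.954, 1.57, 2.869]
ft_force: [-11.3, 1.8, 5.7]
opening: 0.188
```

>>> move_arm(targets=[[0,0,-0.001,0,0,0,-1],[0,0,-0.001,0,0,0,-1]])

```text
t: 10.75
eef_pos: [574.2, 200.2, 156.2]
tcp_rot: [2.908, 1.57, 2.823]
ft_force: [-11.4, 0.3, 6.4]
opening: 0.188
```

>>> move_arm(targets=[[0,0,-0.001,0,0,0,-1],[0,0,-0.001,0,0,0,-1]])

```text
t: 10.95
eef_pos: [574.2, 200.3, 155.4]
tcp_rot: [2.805, 1.57, 2.72]
ft_force: [-11.9, 0.7, 8.3]
opening: 0.189
```

>>> move_arm(targets=[[0,0,-0.001,0,0,0,-1],[0,0,-0.001,0,0,0,-1]])

```text
t: 11.15
eef_pos: [574.3, 200.2, 154.3]
tcp_rot: [2.75, 1.57, 2.665]
ft_force: [-11.6, 1.5, 6.8]
opening: 0.187
```

>>> move_arm(targets=[[0,0,-0.001,0,0,0,-1],[0,0,-0.001,0,0,0,-1]])

```text
t: 11.35
eef_pos: [574.3, 200.3, 153.6]
tcp_rot: [2.419, 1.57, 2.334]
ft_force: [-11.8, 0.6, 10.0]
opening: 0.186
```

>>> move_arm(targets=[[0,0,-0.001,0,0,0,-1],[0,0,-0.001,0,0,0,-1]])

```text
t: 11.55
eef_pos: [574.3, 200.3, 152.8]
tcp_rot: [2.215, 1.57, 2.13]
ft_force: [-12.9, 0.4, 12.3]
opening: 0.186
```

```bash
python3 look.py 7
```

```text
t 11.55 [574.3 200.3 152.8] F [-12.9   0.4  12.3] M [ 0.    2.06 -0.11] open 0.186
toolx [-3.e-04  4.e-04 -1.e+00] tooly [8.500e-02 9.964e-01 4.000e-04] yaw jaw deg 85.12 j [ 0.23  0.53  1.67  0.    0.94 -1.26]
```

View pics/side7.png

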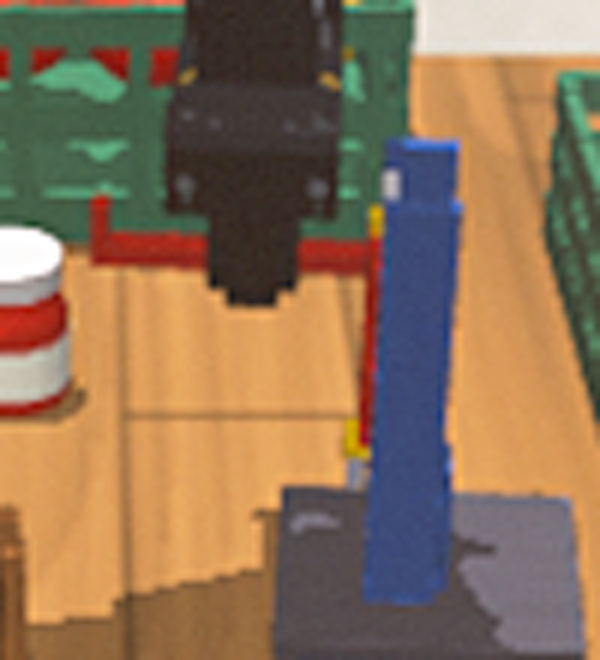

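The catch is visible again above the plate top at crop (376,220), so it looks snapped out. I'll push 1 mm further to be sure, relax, and look closer.

>>> move_arm(targets=[[0,0,-0.0005,0,0,0,-1],[0,0,-0.001,0,0,0,-1]])

```text
t: 11.85
eef_pos: [574.3, 200.3, 152.2]
tcp_rot: [1.627, 1.57, 1.542]
ft_force: [-15.2, -0.5, 18.2]
opening: 0.187
```

Run:
```python
from h import *
st()
im=read_camera('side')['img']
cv2.imwrite('pics/z8.png',cv2.resize(im[165:230,325:375],None,fx=9,fy=9,interpolation=cv2.INTER_CUBIC))
```

```text
t 11.85 [574.3 200.3 152.2] F [-15.2  -0.5  18.2] M [-0.05  2.28 -0.09] open 0.187
toolx [ 0.e+00  5.e-04 -1.e+00] tooly [8.500e-02 9.964e-01 5.000e-04] yaw jaw deg 85.12 j [ 0.23  0.53  1.67  0.    0.94 -1.26]
```

View pics/z8.png

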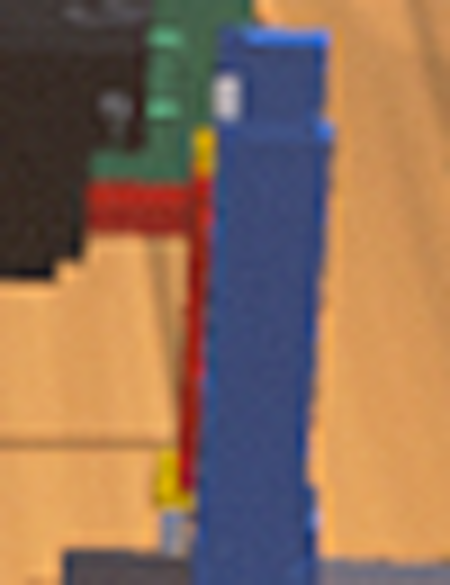

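The catch nose (crop (203,150)) stands out above the plate's top edge, and Fz rose sharply because the hanger has bottomed at home. I'll relax the preload, then open.

>>> move_arm(targets=[[-0.0006,0,0.001,0,0,0,-1],[-0.0012,0,0.002,0,0,0,-1],[-0.0015,0,0.003,0,0,0,-1],[-0.0015,0,0.003,0,0,0,-1]])

```text
t: 12.3
eef_pos: [574.1, 200.2, 154.1]
tcp_rot: [0.341, 1.569, 0.256]
ft_force: [-2.3, 0.1, 6.7]
opening: 0.189
```

>>> move_arm(targets=[[0,0,0.0005,0,0,0,-1],[0,0,0.0005,0,0,0,-0.5],[0,0,0.0005,0,0,0,-0.3],[0,0,0.0005,0,0,0,-0.1],[0,0,0.0005,0,0,0,0.0],[0,0,0.0005,0,0,0,0]])

```text
t: 12.9
eef_pos: [573.5, 200.0, 153.7]
tcp_rot: [2.682, 1.571, 2.597]
ft_force: [-0.1, 0.6, -0.2]
opening: 0.485
```

```bash
python3 look.py 9
```

```text
t 12.90 [573.5 200.  153.7] F [-0.1  0.6 -0.2] M [ 0.01  0.06 -0.06] open 0.485
toolx [-1.e-04  1.e-04 -1.e+00] tooly [0.0851 0.9964 0.    ] yaw jaw deg 85.12 j [ 0.23  0.53  1.67  0.    0.94 -1.26]
```

View pics/side9.png

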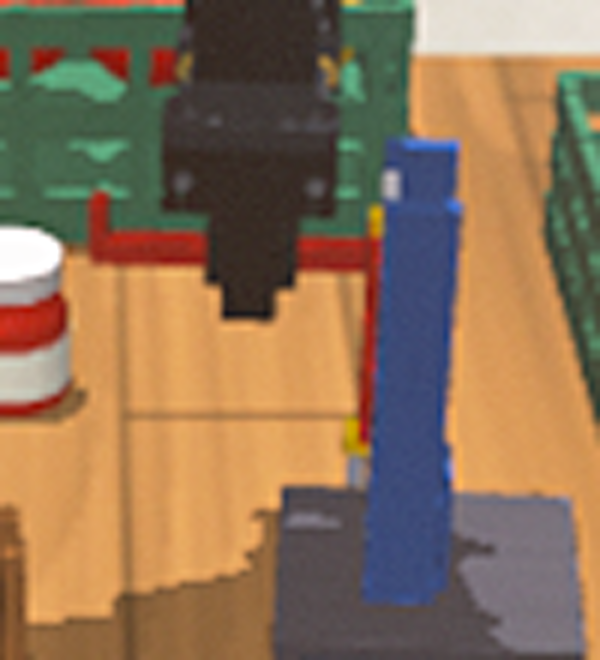

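Force is zero and the hanger holds by itself. I'll withdraw straight up and back.

>>> move_arm(targets=[[0,0,0.02,0,0,0,0],[0,0,0.045,0,0,0,0],[0,0,0.075,0,0,0,0],[0,0,0.105,0,0,0,0],[-0.02,0,0.12,0,0,0,0],[-0.06,-0.02,0.12,0,0,0,0],[-0.1,-0.04,0.12,0,0,0,0],[-0.14,-0.07,0.12,0,0,0,0],[-0.14,-0.07,0.12,0,0,0,0],[-0.14,-0.07,0.12,0,0,0,0]])

```text
t: 14.0
eef_pos: [433.3, 129.7, 274.6]
tcp_rot: [0.303, 1.569, 0.217]
ft_force: [0.6, 0.1, 0.2]
opening: 0.499
```

Run:
```python
from h import *
st()
im=read_camera('side')['img'];cv2.imwrite('pics/fullS.png',im)
im2=read_camera('top')['img']
a=cv2.resize(im[160:240,300:375],None,fx=5,fy=5,interpolation=cv2.INTER_CUBIC)
b=cv2.resize(im2[165:245,195:270],None,fx=5,fy=5,interpolation=cv2.INTER_CUBIC)
cv2.imwrite('pics/fin.png',np.hstack([a,b]))
```

```text
t 14.00 [433.3 129.7 274.6] F [0.6 0.1 0.2] M [ 0.03  0.03 -0.07] open 0.499
toolx [ 1.7e-03  4.0e-04 -1.0e+00] tooly [8.590e-02 9.963e-01 5.000e-04] yaw jaw deg 85.07 j [ 0.14  0.18  1.88  0.    1.09 -1.34]
```

View pics/fin.png

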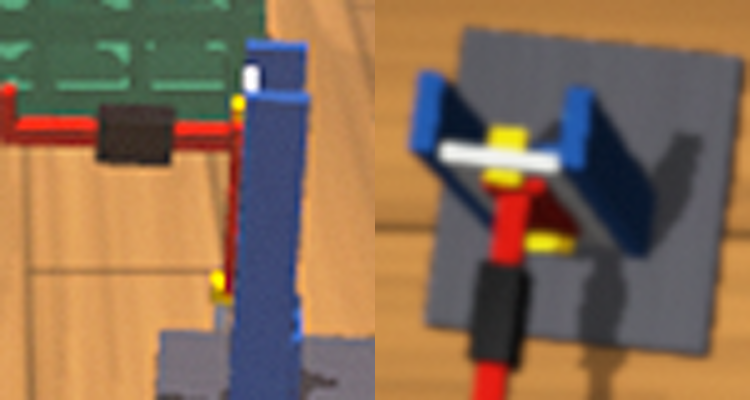

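View pics/fullS.png

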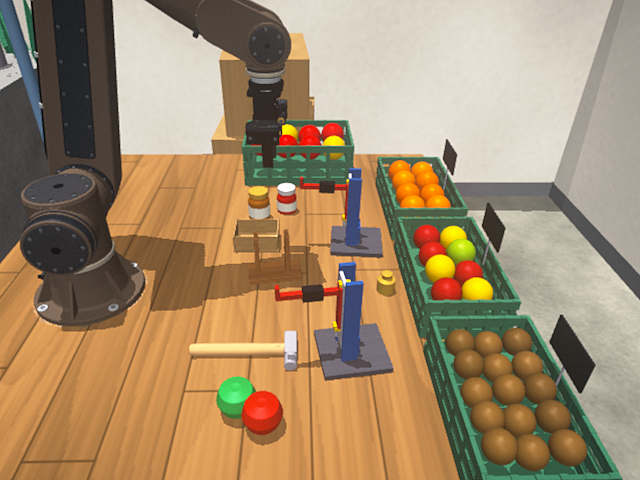

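The hanger sits level and flat on the rail, with the catch out over the plate's top edge in both views (left half (238,103), right half (508,155)). Nothing else has moved.

```bash
python3 -c "
from cell import *
print(job_done())"
```

```text
the job is handed in; nothing more can be done
None
```

The red hanger is on the bare blue post: both tabs are in the slots, the plate is flat on the rail, and the yellow catch is out over its top edge. I handed the job in after about 14 s on the robot's clock.

- **Finding the slots:** The pictures put the rail about 2.5 mm above nominal. The tabs slid in at the matching height, after a brief contact of about 9 N and a small sideways correction.
- **Pushing home:** The hanger bottomed at about 18 N down and 15 N against the rail, the highest readings in my log and below the 45 N limit. Forces were read only at the end of each move, so short peaks in between were not seen.
- **Final checks:** After I let go, the wrist force read near zero and the hanger stayed level. The catch was out in both camera views, and the arm was clear. The bystanders looked to be where they were in the first picture, judged by eye in the side view only.

No check failed or disagreed. The catch's state was judged from the pictures and the force, as there is no direct joint reading. `job_done()` gave no verdict.

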